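# Sanding block flush on the sloped panel

### The job

Get ready to sand the sloped wooden panel on the dust box: first push the dust box's open door fully shut so that its catch holds it, then pick up the sanding block by its handle and lay its cork sole flush on the panel's sloped face, about the middle. Finish while still gripping it there, lightly pressed flat against the face, without letting go, and leave the other things on the bench where they are.

Things in the scene. Friction and masses are not known exactly. Their poses are not given: they have to be found in the camera images.
- dust_box: plywood box fixed to the bench, 180 x 220 x 85 mm high, in the middle of the bench. Origin at the centre of its underside; its x axis points from its front (the side with the door, towards the robot) to its back, z up. Position and yaw vary. Its front wall lies at x = -90 mm.
- bed: wooden bed hinged across the top of the dust box, with the pale panel fixed on it; set at an angle that differs each time (about 10 to 30 degrees), rising from the front of the box to its back; its stiff hinge does not give under a light push. Origin on its hinge line (87 mm above the bench), x axis up the slope, z square to the panel's face, outwards.
- face (a point): centre of the panel's flat sloped face, 130 mm (x, up the slope) by 110 mm (y). z is the outward normal of the face, leaning back towards the front of the box. Nothing stands up from the face or around it.
- dust_door (a joint): angle of the upright plywood door at the front of the dust box, rad: 0 shut, grows as its free edge swings out towards the robot (start 0.35 to 0.7). Hinged at the left (+y) end. 160 mm long, 12 mm thick, from 20 to 80 mm above the bench. Swings freely; in the last 0.1 rad it must be pushed past a spring ball (about 3 N), then it rests at 0 against a solid stop and stays.
- door_hinge (a point): point on the door's hinge line, 50 mm above the bench, at (-97, 87) mm in the box's x, y; it turns with the door: its -y axis runs along the door to the free edge, its -x axis is the outward normal of the door's outer face.
- door_push (a point): point on the door's outer face to push at, 120 mm from the hinge line, 65 mm above the bench and 15 mm below the door's top edge; axes as door_hinge.
- sand_block: wooden sanding block, 90 mm (x) by 50 mm (y) by 18 mm, with a cork sole, and on top a handle rib 74 mm long (x), 18 mm thick (y), from 18 to 54 mm above the sole. Lies sole down on the bench to the left or right of the dust box. Origin at the centre of its sole, z up through the handle. About 0.1 to 0.25 kg.
- offcut: bystander: plain flat wooden offcut 95 x 52 x 22 mm, no handle, lying on the other side of the box. Origin under its centre.
- chisel: bystander: chisel lying in front of the dust box, 220 mm long, at most 24 mm high. Origin near its ferrule.
- hammer: bystander: hammer lying right of and beyond the box. Origin under its middle.
- carving: bystander: turned pale wooden dome 90 mm wide and 64 mm high, left of and beyond the box. Origin under its centre.
- glue: bystander: white bottle with a blue cap, 56 mm wide, 150 mm high, on the right. Origin under its centre.
- tin: bystander: open steel tin 72 mm wide, 85 mm high, on the left. Origin under its centre.

How it is judged (in metres and radians):
On the way, in this order (a step that is already met when the one before it is completed fails the run):
1. the door is shut on its catch, the sanding block still on the bench (value of joint dust_door below 0.03 rad and height (world z) of sand_block below 0.02 m), for 0.2 s.
2. the sanding block is lifted clear of the bench (height (world z) of sand_block above 0.04 m and contact force between sand_block and the fingers above 1 N), for 0.1 s.
At the end, for the whole second after the job is handed in: The door is within 0.03 rad of shut; the gripper still holds the sanding block, its sole within 0.05 rad (3 degrees) of the face's slope, touching it with 2 to 30 N, its centre within 30 mm of the face's centre, at rest (value of joint dust_door below 0.03 rad and angle between the z axis of sand_block and the z axis of face, either way round below 0.05 rad and z of sand_block in the frame of face below 0.005 m and distance between sand_block and face below 0.03 m and contact force between sand_block and bed between 2 and 30 N and contact force between sand_block and the fingers above 3 N and linear speed of sand_block below 0.02 m/s); the arm keeps its last pose, push and grip.
It fails at once if a bystander is moved more than 40 mm (distance of any of offcut, chisel, hammer, carving, glue, tin from where it was at the start of the episode above 0.04 m).
It also fails if it takes over 51 s, if anything falls off the work surface, if the arm or the gripper's body presses on something with over 40 N, if the wrist force passes 120 N, or if a joint passes its speed limit or range.

### The arm

A 7-joint arm with a two-finger parallel gripper is mounted at the origin on the work surface. World frame = base frame: x ahead of the robot, y to its left, z up, the work surface at z = 0. Lengths are in mm, angles in rad, forces in N, time in s.
With the tool pointing down it reaches from about 400 to 850 mm from the base axis. Payload 10.4 kg.
Tool frame: the origin (TCP) lies midway between the tips of the shut fingers; the grasp point (between the pads) lies 19 mm behind it (ctrl.grasp_offset is the distance from the TCP to the grasp point, in mm); z points along the fingers, y is the line along which they close (so a half turn about z gives the same grasp; the last joint's range is limited). The gripper opens to 85 mm and grips with 20 to 120 N. Pads are 22 mm wide; open, the fingers measure 114 mm over their backs; the gripper's body (76 mm by 85 mm) begins 54 mm behind the grasp point. The pads swing forward as they close: fully open they stand 13 mm farther back than shut.
Start: joints at [1.15, 0.332, -0.065, 1.46, 0.022, 1.35, -0.088], TCP at [242.142, -576.21, 231.338] pointing down, gripper open.
Joint ranges: [-2.6, 2.6], [-0.5, 2.12], [-1.47, 1.34], [0.16, 2.42], [-1.27, 4.41], [0.06, 2.06], [-2.6, 2.6]. Speed limits (rad/s): [2.22, 2.22, 2.79, 2.79, 3.14, 3.14, 3.14].

### API

Orientations are given as a unit quaternion [w, x, y, z].
In Python, from rig import ctrl, imaging gives the robot as it stands (ctrl), with the cameras (imaging).
- The arm moves only by the shell command python3 drive.py FILE [OPENING] [FORCE], which reads ROWS from the file FILE. ROWS is a JSON object whose key "offsets" holds a list of rows, 1 to 8 of them, each of 6 numbers: dx, dy, dz in shares of 1000 mm (1.0 is 1000 mm), then a rotation vector rx, ry, rz in normalised numbers (1 is 4 rad); each row shifts and turns the commanded pose from where the row before left it, along the tool's axes as they then stand; what a row does not reach is not made up. A row lasts 1/12 s, in which the tool goes at most 41.7 mm and 0.125 rad, less where a joint would pass 70% of its speed; a pose out of reach is approached as far as the arm can. OPENING is the finger opening in mm, set as the command begins (- or left out keeps the last). The fingers move at their own pace and stop on an object; FORCE is the grip in N (left out, the last holds). Time passes only in rows, so rows that do not move let the fingers close. It prints the time, the measured TCP pose, the force, the opening and the grip force at its end. No shift or turn number may pass 1 either way. Input that does not fit is refused with a message, and nothing moves.
- ctrl.state(): the state, without advancing time (a new reading comes with each control period).
- imaging.get_image(name): name is "side" or "top" or "wrist"; returns the picture (400x640x3 uint8, red, green, blue); there is no depth.
- imaging.get_calibration(name): a dict with "fx", "fy", "cx", "cy" (pixels), "extrinsics" (4x4, takes a point from camera to world coordinates); the wrist camera has in their place "hand_eye" (4x4, takes a point from camera to tool coordinates, whose origin is the TCP and whose axes are the flange's). Camera axes: x right, y down, z forward; pixel columns grow to the right and rows downward; lengths in mm; the calibration is good to about 2 mm. A picture is of the moment at which its call begins: read the wrist's pose just before it. get_calibration takes no time and is no camera call.
- ctrl.hand_in(): hands the job in; it is judged then, once.
The state is a dict: "time": time; "qpos": joint angles; "joint_vel": joint speeds; "joint_torque": joint torques, N m; "tool_pos": TCP position; "eef_rot": TCP orientation; "ft_force": force on the tool from outside, world axes, zero at the start; "moment": the same for the moment, N m; "finger_gap": finger opening in mm; "finger_force": force on a finger pad.
Only numpy, scipy, OpenCV 4.12 (cv2) and the standard library are available. Lean on these libraries where they do the work, as an engineer would, in place of code of your own. Each camera call takes 0.05 s, during which the arm holds its last target. There are 200 camera calls.

## Working session

There is one attempt and no reset: what is moved stays moved. The work goes in short steps, Python scripts to look and compute and a shell command to move; the robot and the scene stay as the last step left them, time stands still between calls to the robot, and variables do not carry over. Pictures are saved under pics/ and viewed, at most 10 in all, crops included, and the job is handed in when it is done.

```bash
ls; mkdir -p pics; python3 - <<'E'
from rig import ctrl, imaging
import cv2,numpy as np
np.set_printoptions(precision=4,suppress=True)
s=ctrl.state();print(s['time'],s['tool_pos'],s['eef_rot'],s['finger_gap'],ctrl.grasp_offset)
for n in ("top","side"):
    cv2.imwrite(f"pics/{n}0.png",imaging.get_image(n)[:,:,::-1]);c=imaging.get_calibration(n);print(n,c)
print(imaging.get_calibration("wrist"))
E
```

```text
drive.py
pics
rig.py
0.0 [ 241.9627 -575.8363  230.4912] [-0.0007  0.9803  0.1976 -0.0002] 85.68302695550221 18.700000000000003
top {'fx': 460.30173677378417, 'fy': 460.30173677378417, 'cx': 314.86621221032294, 'cy': 198.24948345712488, 'extrinsics': array([[  -0.0059,   -0.9843,    0.1762,  327.2958],
       [  -1.    ,    0.0065,    0.0029,    9.6519],
       [  -0.004 ,   -0.1762,   -0.9844, 1364.464 ],
       [   0.    ,    0.    ,    0.    ,    1.    ]])}
side {'fx': 403.51058882671464, 'fy': 403.51058882671464, 'cx': 317.0140240023513, 'cy': 201.84321091537487, 'extrinsics': array([[  -0.9041,   -0.338 ,    0.2615,  197.3036],
       [  -0.4272,    0.6984,   -0.5743,  762.0466],
       [   0.0115,   -0.6309,   -0.7758, 1128.2023],
       [   0.    ,    0.    ,    0.    ,    1.    ]])}
{'fx': 277.342972036429, 'fy': 277.342972036429, 'cx': 324.5616540214606, 'cy': 198.4182509937786, 'hand_eye': array([[   0.0007,   -0.9643,   -0.2649,   66.8664],
       [   1.    ,    0.0009,   -0.0006,   -0.3444],
       [   0.0008,   -0.2649,    0.9643, -142.2882],
       [   0.    ,    0.    ,    0.    ,    1.    ]])}
```

View pics/top0.png

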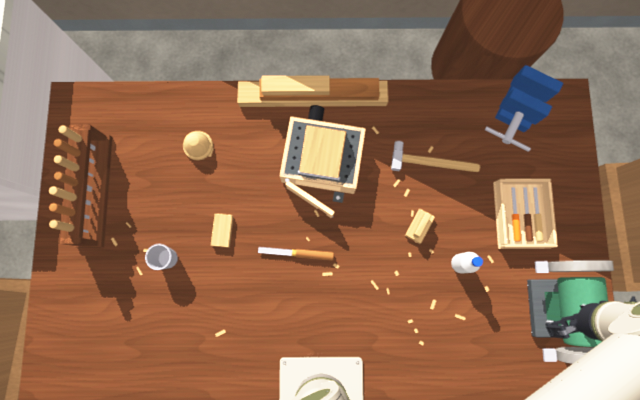

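View pics/side0.png

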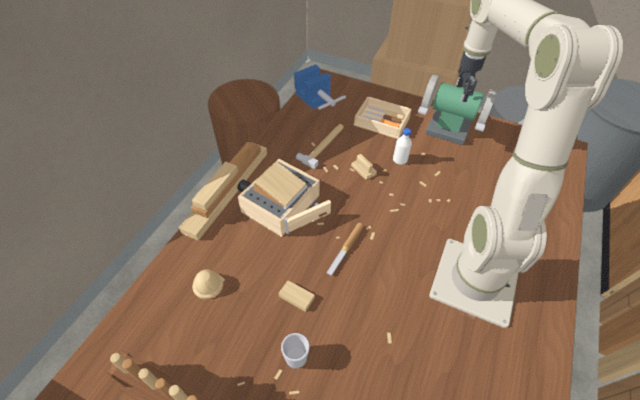

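The top view shows the box at about (322,155) with the door open along (287,182)-(333,212). The block with its rib is on the right at (420,226), the offcut on the left at (222,231) and the chisel in front at (296,254). I'll enlarge the top and side views next.

```bash
python3 - <<'E'
import cv2,numpy as np
t=cv2.imread('pics/top0.png');s=cv2.imread('pics/side0.png')
a=cv2.resize(t[105:225,275:375],None,fx=4,fy=4,interpolation=cv2.INTER_CUBIC)   # 400x480
b=cv2.resize(s[150:240,230:330],None,fx=4,fy=4,interpolation=cv2.INTER_CUBIC)  # 400x360
c=cv2.resize(t[205:245,400:440],None,fx=5,fy=5,interpolation=cv2.INTER_CUBIC)[:120*2]
o=np.zeros((600,800,3),np.uint8);o[:480,:400]=a;o[:360,400:]=b;o[370:570,400:600]=c
d=cv2.resize(s[145:185,345:385],None,fx=5,fy=5,interpolation=cv2.INTER_CUBIC);o[370:570,600:800]=d
cv2.imwrite('pics/crop0.png',o)
E
```

```text
(no output)
```

View pics/crop0.png

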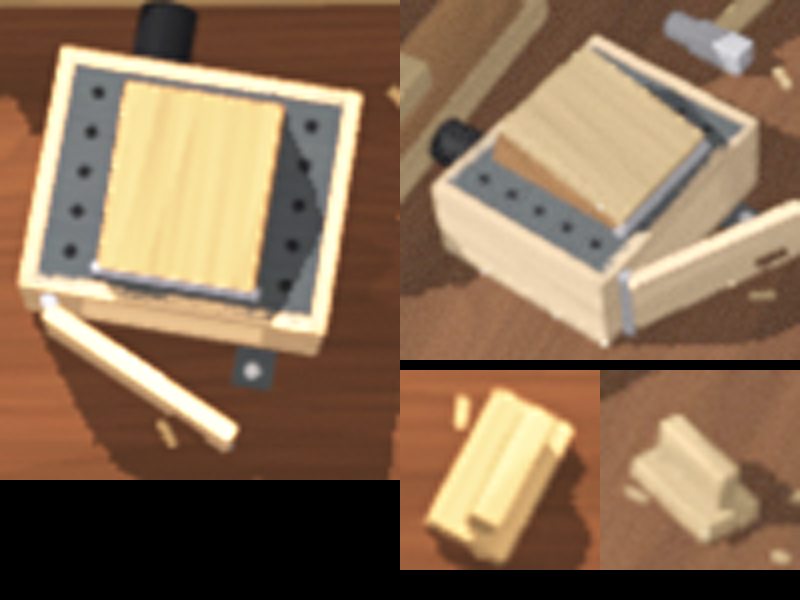

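The enlarged crops show the four panel corners, the rim corners and the door's top edge clearly. The door's free end is near crop (232,435), and the block's rib runs (500,392)-(480,520) in the inset. I'll triangulate these.

```bash
cat > h.py <<'E'
import numpy as np,cv2
from scipy.spatial.transform import Rotation as R
np.set_printoptions(precision=3,suppress=True)
def ray(c,E,p):
    d=E[:3,:3]@np.array([(p[0]-c['cx'])/c['fx'],(p[1]-c['cy'])/c['fy'],1.]);return E[:3,3],d/np.linalg.norm(d)
def plane(c,E,p,z):
    o,d=ray(c,E,p);return o+d*(z-o[2])/d[2]
def tri(rays):
    A=sum(np.eye(3)-np.outer(d,d) for o,d in rays);b=sum((np.eye(3)-np.outer(d,d))@o for o,d in rays)
    x=np.linalg.solve(A,b);return x,max(np.linalg.norm(np.cross(x-o,d)) for o,d in rays)
def rot(s): w,x,y,z=s['eef_rot'];return R.from_quat([x,y,z,w])
def wristE(s,c):
    T=np.eye(4);T[:3,:3]=rot(s).as_matrix();T[:3,3]=s['tool_pos'];return T@np.array(c['hand_eye'])
E
cat > m1.py <<'E'
from rig import ctrl, imaging
from h import *
t,s=imaging.get_calibration('top'),imaging.get_calibration('side')
tp=lambda x,y:(x/4+275-.4,y/4+105-.4); sp=lambda x,y:((x-400)/4+230-.4,y/4+150-.4)
T=lambda p:ray(t,t['extrinsics'],tp(*p)); S=lambda p:ray(s,s['extrinsics'],sp(*p))
P={}
for n,a,b in [('BL+y',(125,80),(497,138)),('BR-y',(285,103),(597,45)),('FR',(257,293),(705,140)),('FL',(97,263),(615,227)),('rimBL',(62,47),(435,185)),('rimFL',(20,285),(605,272)),('rimBR',(360,93),(597,37)),('doorfree',(222,440),None),('rimFR',(318,333),(757,120))]:
    if b: P[n],e=tri([T(a),S(b)]);print(n,P[n],e)
for n,a in [('door hinge top',(42,303)),('door free outer',(220,445)),('door free inner',(237,430)),('rimFL',(20,285)),('rimFR',(318,333)),('rimBL',(62,47)),('rimBR',(360,93))]:
    print(n,plane(t,t['extrinsics'],tp(*a),80 if 'door' in n else 85))
c=lambda x,y:((x-400)/5+400-.4,(y-370)/5+205-.4); d=lambda x,y:((x-600)/5+345-.4,(y-370)/5+145-.4)
for n,a in [('rib back',(531,403)),('rib front',(484,522))]: print(n,plane(t,t['extrinsics'],c(*a),54))
for n,a in [('rib back',(670,422)),('rib front',(722,478))]: print(n,'side',plane(s,s['extrinsics'],d(*a),54))
n=np.cross(P['BL+y']-P['FL'],P['FR']-P['FL']);n/=np.linalg.norm(n);print(n,[np.linalg.norm(P[a]-P[b]) for a,b in [('BL+y','FL'),('BR-y','FR'),('FL','FR')]])
E
python3 m1.py
```

```text
BL+y [761.248  37.276 118.306] 1.0792517012427794
BR-y [730.945 -74.966 141.938] 5.560427297167912
FR [612.392 -54.742  95.19 ] 0.13589196518160598
FL [637.425  58.709  89.923] 1.106182147996467
rimBL [797.298  83.739  88.315] 0.9363271825806575
rimFL [617.688 112.    104.228] 0.3236011102415838
rimBR [ 761.759 -132.463   84.702] 1.1977353441770022
rimFR [583.626 -97.49   92.188] 0.43021708998539016
door hinge top [609.666  98.073  80.   ]
door free outer [506.579 -27.802  80.   ]
door free inner [517.168 -39.904  80.   ]
rimFL [621.791 113.477  85.   ]
rimFR [585.505 -98.006  85.   ]
rimBL [799.484  84.196  85.   ]
rimBR [ 762.884 -132.172   85.   ]
rib back [ 521.924 -305.247   54.   ]
rib front [ 453.578 -275.185   54.   ]
rib back side [ 515.147 -309.19    54.   ]
rib front side [ 458.671 -271.007   54.   ]
[ 0.208 -0.091 -0.974] [np.float64(128.83008733627537), np.float64(129.03161145232215), np.float64(116.299813313567)]
```

The manual's scale: shifts go in shares of 1000 mm and turns go in shares of 4 rad. Converting my numbers, 0.114 rad / 4 = 0.0285.

```bash
echo '{"offsets":[[0,0,0,0,0,0.0285],[0,0,0,0,0,0.0285],[0,0,0,0,0,0.0285],[0,0,0,0,0,0.0285],[0,0,0,0,0,0.0285]]}' > path.dat && python3 drive.py path.dat 85; echo '{"offsets":[[0.0195,-0.0325,0,0,0,0],[0.0195,-0.0325,0,0,0,0],[0.0195,-0.0325,0,0,0,0],[0.0195,-0.0325,0,0,0,0],[0.0195,-0.0325,0,0,0,0]]}' > path.dat && python3 drive.py path.dat; echo '{"offsets":[[0.0195,-0.0325,0,0,0,0],[0.0195,-0.0325,0,0,0,0],[0.0195,-0.0325,0,0,0,0],[0.0195,-0.0325,0,0,0,0],[0.0195,-0.0325,0,0,0,0],[0,0,0,0,0,0],[0,0,0,0,0,0],[0,0,0,0,0,0]]}' > path.dat && python3 drive.py path.dat
python3 - <<'E'
from rig import ctrl, imaging
import cv2,json
s=ctrl.state();im=imaging.get_image('wrist');cv2.imwrite('pics/w1.png',im[:,:,::-1])
json.dump({k:list(map(float,s[k])) for k in('tool_pos','eef_rot')},open('w1.json','w'));print(s['qpos'])
E
```

```text
time: 0.52
tool_pos: [242.0, -576.0, 230.8]
eef_rot: [-0.0, 0.996, -0.089, -0.0]
ft_force: [-0.0, 0.2, 0.1]
finger_gap: 84.8
finger_force: 0.0
time: 0.93
tool_pos: [366.8, -431.1, 231.1]
eef_rot: [-0.0, 0.996, -0.086, -0.0]
ft_force: [0.9, -0.7, 0.0]
finger_gap: 85.0
finger_force: 0.0
time: 1.6
tool_pos: [489.5, -289.8, 230.9]
eef_rot: [0.0, 0.996, -0.086, -0.0]
ft_force: [-0.8, -1.0, 0.2]
finger_gap: 84.8
finger_force: 0.0
[ 0.6511423   0.22082533 -0.22953002  1.60482452  0.05190571  1.32272252
 -1.32881219]
```

View pics/w1.png

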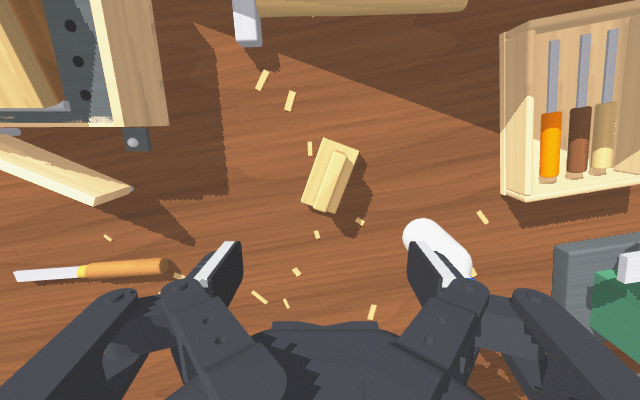

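The wrist view shows the block at about (330,175), with its rib running (342,155)-(320,205). Next I'll shut the door.

Scaled: -39 mm / 1000 = -0.039, -7 mm / 1000 = -0.007.

```bash
echo '{"offsets":[[-0.007,-0.039,0,0,0,0],[-0.007,-0.039,0,0,0,0],[-0.007,-0.039,0,0,0,0],[-0.007,-0.039,0,0,0,0],[-0.007,-0.039,0,0,0,0],[-0.007,-0.039,0,0,0,0],[-0.007,-0.039,0,0,0,0],[-0.007,-0.039,0,0,0,0]]}' > path.dat && python3 drive.py path.dat 0; echo '{"offsets":[[0,0,0.035,0,0,0],[0,0,0.035,0,0,0],[0,0,0.035,0,0,0],[0,0,0.035,0,0,0],[0,0,0.035,0,0,0],[0,0,0,0,0,0],[0,0,0,0,0,0]]}' > path.dat && python3 drive.py path.dat; python3 - <<'E'
from h import *
from rig import ctrl, imaging
s=ctrl.state();d=rot(s).inv().apply([571,-20,50]-np.array(s['tool_pos']));print(d)
E
```

```text
time: 2.32
tool_pos: [487.8, 27.7, 231.5]
eef_rot: [0.0, 0.996, -0.087, 0.0]
ft_force: [0.5, 0.7, -0.7]
finger_gap: -0.3
finger_force: 0.0
time: 2.9
tool_pos: [487.2, 26.4, 55.7]
eef_rot: [0.0, 0.996, -0.087, -0.002]
ft_force: [1.0, 0.3, 1.1]
finger_gap: -0.3
finger_force: 0.0
[90.589 31.194  5.448]
```

Scaled: 12 mm / 1000 = 0.012, 8 mm / 1000 = 0.008.

```bash
echo '{"offsets":[[0.012,0.004,0.001,0,0,0],[0.012,0.004,0.001,0,0,0],[0.012,0.004,0.001,0,0,0],[0.012,0.004,0.001,0,0,0],[0.012,0.004,0.001,0,0,0],[0.008,0.004,0,0,0,0],[0.006,0.004,0,0,0,0],[0,0,0,0,0,0]]}' > path.dat && python3 drive.py path.dat; echo '{"offsets":[[0.004,0.002,0,0,0,0],[0.003,0,0,0,0,0],[0.003,0,0,0,0,0],[0,0,0,0,0,0]]}' > path.dat && python3 drive.py path.dat; echo '{"offsets":[[0.003,0,0,0,0,0],[0.003,0,0,0,0,0],[0,0,0,0,0,0]]}' > path.dat && python3 drive.py path.dat
```

```text
time: 3.57
tool_pos: [557.9, -14.4, 52.9]
eef_rot: [0.0, 0.996, -0.087, 0.001]
ft_force: [-1.1, -0.4, -0.1]
finger_gap: -0.3
finger_force: 0.0
time: 3.9
tool_pos: [566.4, -16.3, 51.5]
eef_rot: [-0.0, 0.996, -0.086, 0.0]
ft_force: [-0.4, -0.3, -0.8]
finger_gap: -0.1
finger_force: 0.0
time: 4.15
tool_pos: [570.3, -17.0, 51.0]
eef_rot: [0.0, 0.996, -0.086, -0.002]
ft_force: [-9.1, 1.3, 5.4]
finger_gap: 0.2
finger_force: 4.6
```

Scaled: 2 mm / 1000 = 0.002.

```bash
echo '{"offsets":[[0.002,0,0,0,0,0],[0.002,0,0,0,0,0],[0,0,0,0,0,0]]}' > path.dat && python3 drive.py path.dat; python3 - <<'E'
from rig import ctrl, imaging
import cv2,numpy as np
a=cv2.resize(imaging.get_image('top')[105:225,275:375,::-1],None,fx=4,fy=4,interpolation=2)
b=cv2.resize(imaging.get_image('side')[140:260,230:330,::-1],None,fx=4,fy=4,interpolation=2)
cv2.imwrite('pics/d1.png',np.hstack([a,b]))
E
```

```text
time: 4.4
tool_pos: [570.6, -17.1, 50.7]
eef_rot: [0.001, 0.996, -0.085, -0.006]
ft_force: [-29.0, 2.5, 21.6]
finger_gap: -0.4
finger_force: 14.7
```

View pics/d1.png

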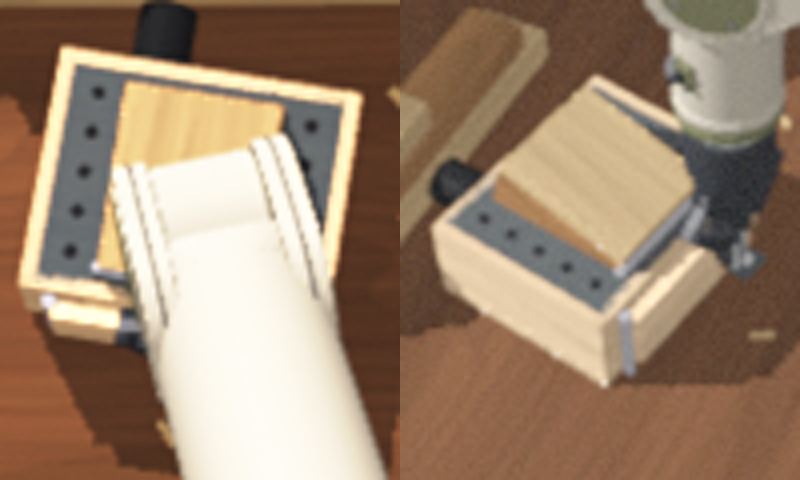

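The door is shut flush against the front (crop right, around (680,290)), and the tool has stalled at 29 N against the stop. I'll back off and take two wrist views of the panel.

Scaled: -37 mm / 1000 = -0.037, -17 mm / 1000 = -0.017.

```bash
cat > snap.py <<'E'
import sys,json,cv2
from rig import ctrl, imaging
n=sys.argv[1];s=ctrl.state();im=imaging.get_image('wrist');cv2.imwrite(f'pics/{n}.png',im[:,:,::-1])
json.dump({k:list(map(float,s[k])) for k in('tool_pos','eef_rot')},open(n+'.json','w'))
E
echo '{"offsets":[[-0.017,0,0,0,0,0],[-0.017,0,0,0,0,0],[-0.017,0,0,0,0,0],[0,0,-0.037,0,0,0],[0,0,-0.037,0,0,0],[0,0,-0.037,0,0,0],[0,0,-0.037,0,0,0]]}' > path.dat && python3 drive.py path.dat; echo '{"offsets":[[0.016,-0.03,0,0,0,0],[0.016,-0.03,0,0,0,0],[0.016,-0.03,0,0,0,0],[0.016,-0.03,0,0,0,0],[0,0,0,0,0,0],[0,0,0,0,0,0],[0,0,0,0,0,0]]}' > path.dat && python3 drive.py path.dat; python3 snap.py p1
echo '{"offsets":[[0.006,0.036,0,0,0,0],[0.006,0.036,0,0,0,0],[0.006,0.036,0,0,0,0],[0.006,0.036,0,0,0,0],[0.006,0.036,0,0,0,0],[0.006,0.036,0,0,0,0],[0,0,0,0,0,0],[0,0,0,0,0,0]]}' > path.dat && python3 drive.py path.dat ;echo '{"offsets":[[0,0,0,0,0,0],[0,0,0,0,0,0]]}' > path.dat && python3 drive.py path.dat; python3 snap.py p2
python3 -c "
import cv2,numpy as np
a=cv2.imread('pics/p1.png');b=cv2.imread('pics/p2.png')
cv2.imwrite('pics/p12.png',np.hstack([a[:300,240:640],b[:300,:400]]))"
```

```text
time: 5.08
tool_pos: [525.2, -9.1, 201.2]
eef_rot: [-0.0, 0.996, -0.086, 0.0]
ft_force: [-0.1, 0.4, 0.2]
finger_gap: 0.2
finger_force: 0.0
time: 5.67
tool_pos: [609.0, 97.6, 198.9]
eef_rot: [0.0, 0.996, -0.086, -0.0]
ft_force: [0.5, -0.0, -0.8]
finger_gap: 0.1
finger_force: 0.0
time: 6.38
tool_pos: [606.5, -125.5, 199.5]
eef_rot: [0.001, 0.996, -0.089, 0.0]
ft_force: [-0.1, 0.6, 0.4]
finger_gap: 0.2
finger_force: 0.0
time: 6.55
tool_pos: [607.4, -120.1, 199.6]
eef_rot: [-0.0, 0.996, -0.085, 0.0]
ft_force: [-0.3, 0.5, 0.3]
finger_gap: 0.2
finger_force: 0.0
```

View pics/p12.png

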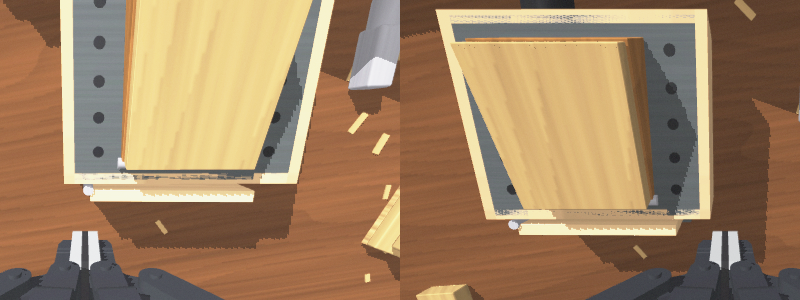

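In p2 the panel's face is whole, with corners near crop (453,43), (618,41), (638,208) and (523,209), and the door is shut. p1 cuts off the top edge, so I'll retake it farther back.

Scaled: -35 mm / 1000 = -0.035, -17 mm / 1000 = -0.017.

```bash
echo '{"offsets":[[-0.017,-0.035,0,0,0,0],[-0.017,-0.035,0,0,0,0],[-0.017,-0.035,0,0,0,0],[-0.017,-0.035,0,0,0,0],[-0.017,-0.035,0,0,0,0],[-0.017,-0.035,0,0,0,0],[0,0,0,0,0,0],[0,0,0,0,0,0]]}' > path.dat && python3 drive.py path.dat; echo '{"offsets":[[0,0,0,0,0,0],[0,0,0,0,0,0],[0,0,0,0,0,0]]}' > path.dat && python3 drive.py path.dat; python3 snap.py p3
python3 -c "
import cv2,numpy as np
a=cv2.imread('pics/p3.png');b=cv2.imread('pics/p2.png')
f=lambda i:cv2.resize(i,None,fx=2,fy=2,interpolation=2)
o=np.hstack([f(a[0:240,330:530]),f(b[0:240,40:240])])
cv2.imwrite('pics/p32.png',np.vstack([o,o[:0]]))
o=np.hstack([f(a[0:240,330:530]),f(b[0:240,60:260])]);cv2.imwrite('pics/p32.png',o)"
```

```text
time: 7.27
tool_pos: [542.0, 107.0, 199.8]
eef_rot: [-0.0, 0.997, -0.083, 0.0]
ft_force: [-0.9, -0.4, -0.3]
finger_gap: 0.4
finger_force: 0.0
time: 7.52
tool_pos: [543.3, 102.1, 199.2]
eef_rot: [0.0, 0.996, -0.087, -0.0]
ft_force: [-0.0, -0.3, 0.4]
finger_gap: 0.3
finger_force: 0.0
```

View pics/p32.png

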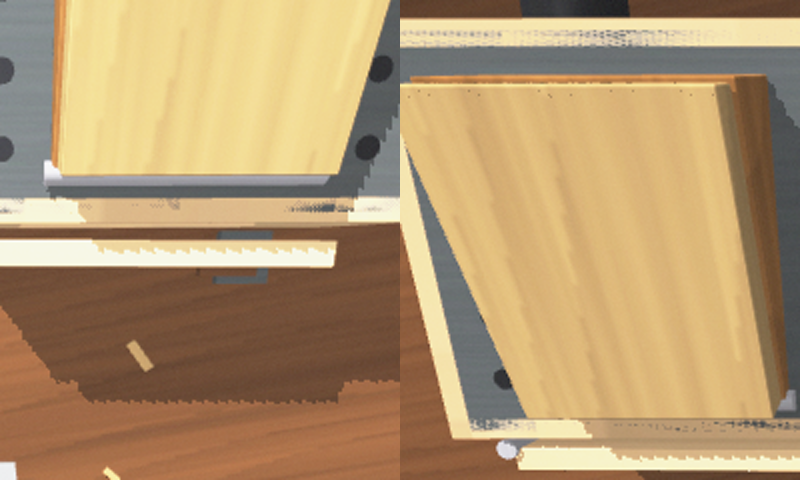

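p3 went the wrong way, since the panel needs the tool farther forward. It does show the door parallel to the front rim: outer edge y≈267 at both ends, rim y≈223. I'll move forward and extract the face corners by contour.

Scaled: 38 mm / 1000 = 0.038, -6 mm / 1000 = -0.006.

```bash
echo '{"offsets":[[0.038,-0.006,0,0,0,0],[0.038,-0.006,0,0,0,0],[0.038,-0.006,0,0,0,0],[0,0,0,0,0,0],[0,0,0,0,0,0],[0,0,0,0,0,0],[0,0,0,0,0,0],[0,0,0,0,0,0]]}' > path.dat && python3 drive.py path.dat; python3 snap.py p4
python3 -c "
import cv2,numpy as np
a=cv2.imread('pics/p4.png');b=cv2.imread('pics/p2.png')
f=lambda i:cv2.resize(i,None,fx=2,fy=2,interpolation=2)
o=np.hstack([f(a[0:280,340:540]),f(b[0:280,40:240])]);cv2.imwrite('pics/p42.png',o)"
```

```text
time: 8.23
tool_pos: [657.8, 101.5, 200.3]
eef_rot: [0.0, 0.996, -0.086, 0.001]
ft_force: [0.5, 0.3, 0.5]
finger_gap: -0.2
finger_force: 0.0
```

View pics/p42.png

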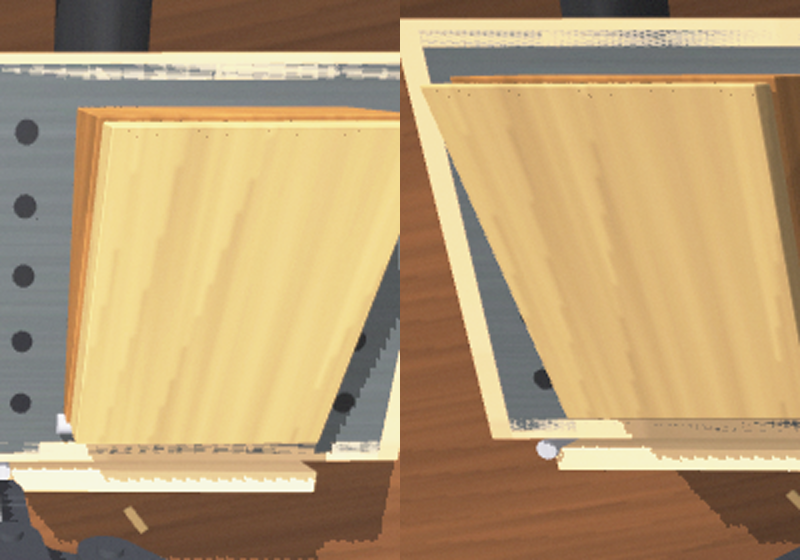

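```bash
cat > m2.py <<'E'
from rig import ctrl, imaging
from h import *
import json
c=imaging.get_calibration('wrist')
E4,E2=[wristE(json.load(open(n+'.json')),c) for n in('p4','p2')]
t,s=[imaging.get_calibration(n) for n in('top','side')]
K=dict(BL=((392.3,61.2),(50.8,42.3)),BR=((564.3,61),(217.3,41.8)),FR=((497.3,221.3),(246.3,208.3)),FL=((378.3,221.3),(123.8,208.7)))
P={}
for k,(a,b) in K.items(): P[k],e=tri([ray(c,E4,a),ray(c,E2,b)]);print(k,P[k],e)
A=np.array([P[k] for k in('BL','BR','FR','FL')]);C=A.mean(0)
u=(A[0]+A[1]-A[2]-A[3])/2;v=(A[0]+A[3]-A[1]-A[2])/2
n=np.cross(u,v);n/=np.linalg.norm(n)
print('C',C,'len',np.linalg.norm(u),np.linalg.norm(v),'n',n,'slope',np.degrees(np.arccos(n[2])),'az up',np.degrees(np.arctan2(u[1],u[0])),'n az',np.degrees(np.arctan2(n[1],n[0])),'planarity',(A-C)@n)
E
python3 m2.py
```

```text
BL [754.526  38.76  137.758] 0.4132431814403113
BR [734.594 -71.451 142.698] 0.42855591986834063
FR [611.603 -49.406 105.076] 0.20243319962673684
FL [630.392  57.361 106.761] 0.05973252034617626
C [682.778  -6.184 123.073] len 129.83773513820543 110.21495565846156 n [-0.258  0.06   0.964] slope 15.355276102981247 az up -9.340136376955334 n az 166.79930660407192 planarity [-1.619  1.619 -1.619  1.619]
```

The panel measures 130 x 110 mm, centred near (683,-6,123), with a slope of about 15°. Now the second view of the block.

Scaled: 36.8 mm / 1000 = 0.0368, -12.6 mm / 1000 = -0.0126.

```bash
echo '{"offsets":[[-0.0126,0.0368,0,0,0,0],[-0.0126,0.0368,0,0,0,0],[-0.0126,0.0368,0,0,0,0],[-0.0126,0.0368,0,0,0,0],[-0.0126,0.0368,0,0,0,0]]}' > path.dat && python3 drive.py path.dat 60; echo '{"offsets":[[-0.0126,0.0368,0,0,0,0],[-0.0126,0.0368,0,0,0,0],[-0.0126,0.0368,0,0,0,0],[-0.0126,0.0368,0,0,0,0],[-0.0126,0.0368,0,0,0,0],[0,0,0,0,0,0],[0,0,0,0,0,0],[0,0,0,0,0,0]]}' > path.dat && python3 drive.py path.dat; echo '{"offsets":[[0,0,0,0,0,0],[0,0,0,0,0,0]]}' > path.dat && python3 drive.py path.dat; python3 snap.py b2
python3 - <<'E'
import json,cv2
from rig import ctrl, imaging
from h import *
c=imaging.get_calibration('wrist');E=wristE(json.load(open('b2.json')),c)
q=np.linalg.inv(E)@[488,-290,40,1];u=int(q[0]/q[2]*c['fx']+c['cx']);v=int(q[1]/q[2]*c['fy']+c['cy']);print(u,v)
u0,v0=max(u-65,0),max(v-65,0);print('b2 origin',u0,v0)
a=cv2.imread('pics/w1.png')[110:240,265:395];b=cv2.imread('pics/b2.png')[v0:v0+130,u0:u0+130]
f=lambda i:cv2.resize(i,(390,390),interpolation=2)
cv2.imwrite('pics/blk.png',np.hstack([f(a),f(b)]))
E
```

```text
time: 8.7
tool_pos: [563.3, -70.5, 200.0]
eef_rot: [0.0, 0.996, -0.086, 0.001]
ft_force: [0.5, -1.0, -0.2]
finger_gap: 59.4
finger_force: 0.0
time: 9.37
tool_pos: [471.2, -239.0, 199.9]
eef_rot: [0.0, 0.996, -0.086, 0.001]
ft_force: [1.2, -0.1, -0.3]
finger_gap: 59.9
finger_force: 0.0
time: 9.53
tool_pos: [471.9, -238.1, 199.5]
eef_rot: [0.0, 0.996, -0.085, 0.0]
ft_force: [-0.2, -0.3, -0.7]
finger_gap: 60.0
finger_force: 0.0
369 162
b2 origin 304 97
```

View pics/blk.png

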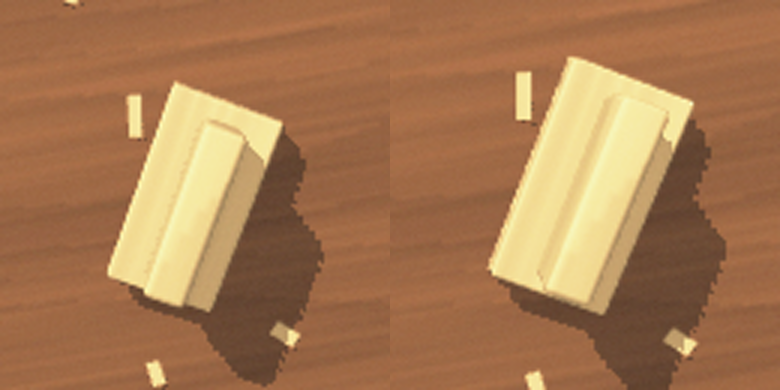

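The crop shows the rib's top face: ends near (227,129)/(164,298) in the left view and (644,103)/(567,296) in the right. The base's corners are also clear. I'll triangulate both.

```bash
cat > m3.py <<'E'
from rig import ctrl, imaging
from h import *
import json
c=imaging.get_calibration('wrist')
E1,E2=[wristE(json.load(open(n+'.json')),c) for n in('w1','b2')]
a=lambda x,y:(x/3+265-.3,y/3+110-.3); b=lambda x,y:((x-390)/3+304-.3,y/3+97-.3)
K=dict(ribBL=((210,122),(620,95)),ribBR=((245,137),(668,112)),ribFR=((183,305),(590,303)),ribFL=((145,292),(545,288)),BL=((176,82),(570,57)),BR=((282,122),(692,102)),FR=((213,311),(605,315)),FL=((108,273),(490,272)))
P={k:tri([ray(c,E1,a(*p)),ray(c,E2,b(*q))]) for k,(p,q) in K.items()}
for k in P:print(k,*P[k])
for pre in('rib',''):
    A=np.array([P[pre+k][0] for k in('BL','BR','FR','FL')]);u=A[0]+A[1]-A[2]-A[3];print('C',A.mean(0),np.linalg.norm(u)/2,np.degrees(np.arctan2(u[1],u[0])))
s=ctrl.state();x=rot(s).apply([1,0,0]);print('tool az',np.degrees(np.arctan2(x[1],x[0])),s['tool_pos'])
E
python3 m3.py
```

```text
ribBL [ 520.899 -307.152   34.392] 0.39053141601974073
ribBR [ 514.016 -319.388   50.694] 0.2342967914880307
ribFR [ 452.152 -284.396   53.671] 0.05292808537110931
ribFL [ 458.606 -269.694   47.797] 0.13036377079851091
BL [ 536.924 -295.918   -0.306] 0.28857453722810106
BR [ 512.925 -338.13    12.505] 0.07391467502332709
FR [ 432.999 -295.218   10.197] 0.034695257334968976
FL [ 458.87  -251.087    9.421] 0.0702691796564045
C [ 486.418 -295.157   46.638] 72.33953302793142 -30.26481943089736
C [ 485.43  -295.088    7.954] 90.43207893306273 -29.04813101819801
tool az -9.741679374827621 [ 471.784 -238.278  199.42 ]
```

Scaled: 40 mm / 1000 = 0.04, 21.2 mm / 1000 = 0.0212, 0.115 rad / 4 = 0.0288.

```bash
echo '{"offsets":[[0,0,0,0,0,0.0288],[0,0,0,0,0,0.0288],[0,0,0,0,0,0.0288],[0.0202,0.0212,0,0,0,0],[0.0202,0.0212,0,0,0,0],[0,0,0.04,0,0,0],[0,0,0.04,0,0,0]]}' > path.dat && python3 drive.py path.dat; echo '{"offsets":[[0,0,0.04,0,0,0],[0,0,0.03,0,0,0],[0,0,0.015,0,0,0],[0,0,0,0,0,0],[0,0,0,0,0,0]]}' > path.dat && python3 drive.py path.dat; python3 - <<'E'
from h import *
from rig import ctrl, imaging
s=ctrl.state();x=rot(s).apply([1,0,0]);print(np.degrees(np.arctan2(x[1],x[0])),rot(s).inv().apply([486,-295,26]-np.array(s['tool_pos'])))
E
```

```text
time: 10.17
tool_pos: [487.3, -298.2, 120.1]
eef_rot: [0.001, 0.967, -0.256, 0.003]
ft_force: [0.1, -0.4, -1.4]
finger_gap: 60.0
finger_force: 0.0
time: 10.58
tool_pos: [485.6, -295.5, 34.1]
eef_rot: [-0.0, 0.967, -0.255, -0.001]
ft_force: [0.4, 0.5, -0.2]
finger_gap: 60.0
finger_force: 0.0
-29.569467058285774 [ 0.114 -0.686  8.119]
```

Scaled: 8 mm / 1000 = 0.008.

```bash
echo '{"offsets":[[0,0,0.008,0,0,0],[0,0,0,0,0,0],[0,0,0,0,0,0]]}' > path.dat && python3 drive.py path.dat 60 60; echo '{"offsets":[[0,0,0,0,0,0],[0,0,0,0,0,0],[0,0,0,0,0,0],[0,0,0,0,0,0],[0,0,0,0,0,0],[0,0,0,0,0,0]]}' > path.dat && python3 drive.py path.dat 0 60
```

```text
time: 10.83
tool_pos: [485.9, -296.5, 27.2]
eef_rot: [0.0, 0.967, -0.256, 0.001]
ft_force: [0.1, 0.0, 0.6]
finger_gap: 59.8
finger_force: 0.0
time: 11.33
tool_pos: [485.7, -296.6, 26.9]
eef_rot: [0.0, 0.967, -0.256, 0.0]
ft_force: [-1.1, 1.2, 6.3]
finger_gap: 17.0
finger_force: 59.4
```

```bash
echo '{"offsets":[[0,0,-0.02,0,0,0],[0,0,-0.035,0,0,0],[0,0,-0.04,0,0,0],[0,0,-0.04,0,0,0],[0,0,-0.04,0,0,0],[0,0,-0.025,0,0,0]]}' > path.dat && python3 drive.py path.dat; echo '{"offsets":[[0,0,0,0,0,-0.0285],[0,0,0,0,0,-0.0285],[0,0,0,0,0,-0.0283],[0,0,0,0,0.0225,0],[0,0,0,0,0.0225,0],[0,0,0,0,0.022,0],[0,0,0,0,0,0],[0,0,0,0,0,0]]}' > path.dat && python3 drive.py path.dat; cat > go.py <<'E'
from h import *
from rig import ctrl, imaging
import sys
s=ctrl.state();r=rot(s);n=np.array([-np.sin(.268)*np.cos(.1745),np.sin(.268)*np.sin(.1745),np.cos(.268)])
tgt=np.array([683,-6,123])+n*(27+float(sys.argv[1]))
print('d',r.inv().apply(tgt-np.array(s['tool_pos'])),'rotvec',r.inv().apply(np.cross(r.apply([0,0,1]),-n)),'x az',np.degrees(np.arctan2(*r.apply([1,0,0])[1::-1])),'F',r.inv().apply(s['ft_force']),'M',r.inv().apply(s['moment']),s['finger_force'],s['time'])
E
python3 go.py 60
```

```text
time: 11.83
tool_pos: [486.0, -296.6, 230.5]
eef_rot: [0.001, 0.967, -0.256, 0.002]
ft_force: [1.3, -2.0, -2.7]
finger_gap: 17.1
finger_force: 58.7
time: 12.5
tool_pos: [484.0, -296.4, 226.1]
eef_rot: [0.012, 0.987, -0.088, 0.132]
ft_force: [0.6, 0.4, -0.6]
finger_gap: 16.8
finger_force: 58.7
d [ 112.203 -320.972   50.31 ] rotvec [0.001 0.002 0.   ] x az -10.1723390627866 F [ 0.317 -0.456  0.737] M [-0.022 -0.31   0.025] 58.74040067195892 12.5
```

Scaled: -35.7 mm / 1000 = -0.0357, 12.5 mm / 1000 = 0.0125.

```bash
echo '{"offsets":[[0.0125,-0.0357,0.0056,0,0,0],[0.0125,-0.0357,0.0056,0,0,0],[0.0125,-0.0357,0.0056,0,0,0],[0.0125,-0.0357,0.0056,0,0,0],[0.0125,-0.0357,0.0056,0,0,0]]}' > path.dat && python3 drive.py path.dat; echo '{"offsets":[[0.0125,-0.0357,0.0056,0,0,0],[0.0125,-0.0357,0.0056,0,0,0],[0.0125,-0.0357,0.0056,0,0,0],[0.0125,-0.0357,0.0056,0,0,0],[0,0,0,0,0,0],[0,0,0,0,0,0],[0,0,0,0,0,0],[0,0,0,0,0,0]]}' > path.dat && python3 drive.py path.dat; python3 go.py 10
```

```text
time: 12.92
tool_pos: [584.8, -130.3, 216.2]
eef_rot: [0.012, 0.987, -0.087, 0.133]
ft_force: [1.4, -1.4, -2.0]
finger_gap: 17.3
finger_force: 58.9
time: 13.58
tool_pos: [661.8, -2.5, 207.3]
eef_rot: [0.012, 0.987, -0.088, 0.133]
ft_force: [-0.3, 0.2, -1.7]
finger_gap: 16.8
finger_force: 58.9
d [-1.542 -0.33  49.994] rotvec [ 0.002  0.001 -0.   ] x az -10.180003270181569 F [-0.759 -0.106  1.558] M [ 0.004 -0.335  0.018] 58.928589820861816 13.5833
```

Scaled: 20 mm / 1000 = 0.02, 8 mm / 1000 = 0.008.

```bash
echo '{"offsets":[[-0.0015,0,0.02,0,0,0],[0,0,0.02,0,0,0],[0,0,0.008,0,0,0],[0,0,0.003,0,0,0],[0,0,0.003,0,0,0],[0,0,0,0,0,0],[0,0,0,0,0,0]]}' > path.dat && python3 drive.py path.dat; python3 go.py 0; echo '{"offsets":[[0,0,0.001,0,0,0],[0,0,0.001,0,0,0],[0,0,0.001,0,0,0],[0,0,0,0,0,0],[0,0,0,0,0,0]]}' > path.dat && python3 drive.py path.dat; python3 go.py 0
```

```text
time: 14.17
tool_pos: [674.6, -3.7, 156.1]
eef_rot: [0.012, 0.987, -0.087, 0.134]
ft_force: [-0.0, -0.1, -1.2]
finger_gap: 16.7
finger_force: 59.0
d [-0.452  0.812  7.182] rotvec [ 0.    -0.001 -0.   ] x az -10.110508748667552 F [-0.346  0.091  1.166] M [-0.004 -0.362  0.023] 59.040656089782715 14.1667
time: 14.58
tool_pos: [675.0, -3.7, 152.1]
eef_rot: [0.012, 0.987, -0.087, 0.133]
ft_force: [-0.1, -0.3, -1.2]
finger_gap: 16.8
finger_force: 59.0
d [0.225 0.839 3.274] rotvec [ 0.001  0.    -0.   ] x az -10.095683487852057 F [-0.346  0.339  1.151] M [-0.015 -0.384 -0.081] 59.04028594493866 14.5833
```

Scaled: 1 mm / 1000 = 0.001.

```bash
for i in 1 ; do echo '{"offsets":[[0,0,0.001,0,0,0],[0,0,0.001,0,0,0],[0,0,0,0,0,0],[0,0,0,0,0,0]]}' > path.dat && python3 drive.py path.dat >/dev/null; python3 go.py 0; done; echo '{"offsets":[[0,0,0.001,0,0,0],[0,0,0.001,0,0,0],[0,0,0,0,0,0],[0,0,0,0,0,0]]}' > path.dat && python3 drive.py path.dat >/dev/null; python3 go.py 0;
```

```text
d [0.109 0.887 1.379] rotvec [ 0.001 -0.     0.   ] x az -10.09265731373885 F [-0.394  0.05   0.177] M [-0.051 -0.468  0.009] 59.252203702926636 14.9167
d [0.179 0.885 1.122] rotvec [ 0.002 -0.    -0.   ] x az -10.091810690898741 F [-11.813   3.229 -22.492] M [-0.545 -2.411  0.064] 62.17170596122742 15.25
```

Scaled: -1 mm / 1000 = -0.001.

```bash
echo '{"offsets":[[-0.001,0,0,0,0,0],[0,0,0,0,0,0],[0,0,0,0,0,0]]}' > path.dat && python3 drive.py path.dat - 60 >/dev/null; python3 go.py 0; echo '{"offsets":[[0,0,0,0,0,0],[0,0,0,0,0,0],[0,0,0,0,0,0],[0,0,0,0,0,0]]}' > path.dat && python3 drive.py path.dat - 25; python3 go.py 0
```

```text
d [0.203 0.861 1.126] rotvec [ 0.001 -0.002 -0.   ] x az -10.101846290023664 F [ -6.182   2.279 -16.267] M [-0.428 -1.304 -0.03 ] 61.605162620544434 15.5
time: 15.83
tool_pos: [675.6, -3.8, 150.1]
eef_rot: [0.012, 0.987, -0.087, 0.134]
ft_force: [-11.0, -1.1, 14.9]
finger_gap: 16.9
finger_force: 61.6
d [0.197 0.878 1.139] rotvec [ 0.001 -0.002 -0.   ] x az -10.101250197761251 F [ -6.284   3.001 -17.179] M [-0.431 -1.355 -0.041] 61.6077446937561 15.8333
```

Scaled: -0.7 mm / 1000 = -0.0007.

```bash
echo '{"offsets":[[0,0,0,0,0,0],[0,0,0,0,0,0],[0,0,0,0,0,0],[0,0,0,0,0,0]]}' > path.dat && python3 drive.py path.dat 0 25 >/dev/null; python3 go.py 0;  echo '{"offsets":[[-0.0007,0,0,0,0,0],[0,0,0,0,0,0],[0,0,0,0,0,0]]}' > path.dat && python3 drive.py path.dat 0 25 >/dev/null; python3 go.py 0; 
```

```text
d [0.186 0.894 1.142] rotvec [ 0.001 -0.002  0.   ] x az -10.097988081891545 F [ -6.081   2.515 -16.686] M [-0.414 -1.345 -0.006] 61.60758018493652 16.1667
d [0.178 0.857 1.141] rotvec [ 0.001 -0.004 -0.   ] x az -10.111714662535089 F [ -2.248   2.375 -14.053] M [-0.333 -0.714 -0.074] 61.12218618392944 16.4167
```

The centre of pressure worked out from the moments lies within a few mm of the tool axis, so the sole is flat rather than on an edge. One last look before I hand in.

```bash
python3 - <<'E'
from rig import ctrl, imaging
import cv2,numpy as np
a=cv2.resize(imaging.get_image('wrist')[40:400,140:540,::-1],(400,360))
b=cv2.resize(imaging.get_image('side')[140:230,230:330,::-1],None,fx=4,fy=4,interpolation=2)
cv2.imwrite('pics/end.png',np.hstack([a,b]))
E
```

```text
(no output)
```

View pics/end.png

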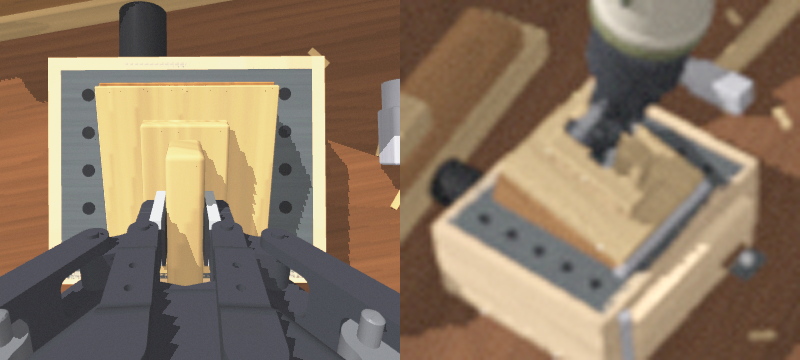

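The block lies centred and square on the panel (left crop, base edge at (185,122)), and the door is shut flush in the side view.

```bash
python3 go.py 0; python3 -c "
from rig import ctrl, imaging
print(ctrl.hand_in())"
```

```text
d [0.192 0.883 1.164] rotvec [ 0.001 -0.003 -0.   ] x az -10.105689976271691 F [ -2.032   2.1   -12.297] M [-0.329 -0.714 -0.015] 61.12565517425537 16.5167
the job is handed in; nothing more can be done
None
```

I handed the job in at about 16.5 s, but no verdict came back: the door is shut, and the sanding block is still gripped (about 61 N) and pressed flat at about 12 N near the middle of the panel.

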